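# Load a culture dish into a light-box viewer and shut the amber filter

## Task

Slide the covered culture dish with the red gel off the viewer's loading shelf, over the raised lip and against the sprung blue pad until its back edge clears the lip, then ease it down so that it stays lying flat on the floor of the pocket when you let go. Then slide the amber cover fully shut over it. The dish is thin plastic: never push it with more than 20 N, tip it up or force the cover against it, and leave the things around in their places.

Things in the scene. Friction and masses are not known exactly. Their poses are not given: they have to be found in the camera images.
- dish: Round covered culture dish with red gel, lid fixed on, flat on the viewer's loading shelf. Origin: centre of its underside, z up. 15 high; lid 90 in diameter from 3 above the underside up, base below it 86. About 40 g; too wide to grip across. Cracks if pushed with over 20 N. Once it is pressed against pad or lip, friction holds it up and it sinks or rises with the fingers that push it.
- viewer: Fixed white light box, 355 x 150. Origin: on the worktop under the pocket's middle; +x is the way the dish is pushed, z up. Loading shelf at x -185 to -70, top 13 high, fences (y +-67) 16.5 high. Between side rails (inner faces y +-64, top 24) lies the dark insert with lip, pocket and pad, screwed down through slots: it stands up to 10 mm either way along x from the places given here, unmeasured.
- lip (a point): Inner top edge of the lip at its middle, if the insert stood at mid-slot (truly up to 10 either way along viewer x). Lip and deck beside the pocket: top 16 high, 3 above the shelf (ramp from 17 to 5 before this point) and 6.5 above the white pocket floor (9.5 high). The lip's inner face is an upright hollow arc, radius 48.5; a seated dish lies against it, dish origin 45 past it in +x.
- pad_face (a point): Middle of the free pad's face, 87 past the lip (moves with the insert), so the dish drops only once it has pressed the pad back 3 mm. Face 46 wide, 11 to 24 high. Spring: 3 N at first touch, +1 N per mm: 6 N when the dish just clears the lip, 8.5 N at the hard stop 5.5 back. Guide cheeks, 23 high, 2 mm each side of the dish (y +-47) from 39 past the lip on, flared from 19.
- cover (a joint): Amber filter cover on the viewer's rails, slides along viewer -x: 0 parked clear of the pocket, 0.113 m fully shut over it (end stop). Sliding friction about 1.5 N; it stays where left. Plate 110 long in x, 146 wide, underside 30 and top 34 above the worktop: a seated dish (top 24.5) passes under it, one still on the lip does not.
- fin (a point): Middle of the black fin on the cover, by which it is pushed or pinched; moves with the cover. Fin 10 thick along viewer x, 50 along viewer y, from 34 to 52 above the worktop; this point is 43 high.
- counter: Bystander: round chromed tally counter, 54 x 80 x 26, on the worktop on the robot's side of the viewer. Origin: centre of its underside. Leave it alone.
- marker: Bystander: black marker lying on the worktop on the robot's side of the viewer, 15 x 128 x 17. Origin: centre of its underside, long axis y. Leave it alone.
- spare_dish: Bystander: second covered dish, tan gel, 90 diameter, 15 high, flat on the worktop to the right. Origin: centre of its underside. Leave it alone.
- stain: Bystander: red-capped stain bottle, 39 diameter, 110 high, standing beyond the viewer. Origin: centre of its underside. Leave it alone.
There are look-alikes about, which are no part of the job. What is shaped like the dish but green is not meant.

How it is judged:
By the outcome, as a careful person would: the job done as asked, in the order asked, and still so for the second after the job is handed in, with the robot touching nothing.
It also fails if it takes over 48 s, if anything falls off the work surface, if the arm or the gripper's body presses on something with over 40 N, if the wrist force passes 120 N, or if a joint passes its speed limit or range.

## Robot

A 6-joint arm with a two-finger parallel gripper is mounted at the origin on a cart in front of the work surface, level with it; the furniture and walls round the work are solid. World frame = base frame: x ahead of the robot, y to its left, z up, the work surface at z = 0. Lengths are in mm, angles in rad, forces in N, time in s.
With the tool pointing down it reaches from about 300 to 850 mm from the base axis. Payload 4.2 kg.
Tool frame: the origin (TCP) lies at the very end of the fingers, on their centre line; the grasp point (between the pads) lies 19 mm behind it; z points along the fingers, y is the line along which they close (so a half turn about z gives the same grasp; the last joint's range is limited). The gripper opens to 91 mm and grips with 3 to 60 N. Pads are 32 mm wide; open, the fingers measure 118 mm over their backs; the gripper's body (76 mm by 178 mm) begins 60 mm behind the grasp point.
Start: joints at [-1.215, 0.32, 1.565, -0, 1.257, -0.02], TCP at [211.039, -534.889, 213.976] pointing down, gripper open.
Joint ranges: [-3.11, 3.11], [-0.84, 2.01], [0.21, 2.61], [-1.34, 4.49], [0.05, 2.63], [-2.56, 2.56]. Speed limits (rad/s): [2.57, 2.57, 3.14, 3.14, 3.14, 3.14].

## Interface

Orientations are given as a rotation vector (axis times angle).
In Python, from cell import manip gives the robot as it stands. The module is installed in compiled form; this text tells all that it offers.
- The arm moves only by the tool send_rows, never from a script. Its arguments are lists of equal length, an entry for each row: "hand": the closure, from -1 (fully open) to 1 (shut); "dp": the shift along the tool's x, y, z in cm, a list of three; "rot": the turn, a rotation vector about the tool's x, y, z in degrees, a list of three. In form: {"hand": [hand, ...], "dp": [[dx, dy, dz], ...], "rot": [[wx, wy, wz], ...]}. A call has exactly 5 rows; each row is the pose to reach, as a shift and turn from the pose commanded when the call began, along the tool's axes at that moment; what a row does not reach only later rows make up. A row lasts 1/12 s, in which the tool goes at most 41.7 mm and 7.16 degrees, less where a joint would pass 70% of its speed; a pose out of reach is approached as far as the arm can. A call with a gripper value outside its range is refused whole. The fingers move at their own pace and stop on an object; "squeeze" is the grip in N (left out, the last holds). Time passes only in rows, so rows that repeat a pose let the fingers close, or fill a call up. It gives the time, the measured TCP pose, the force, the opening and the grip force at its end, in the units of the state.
- manip.get_state(): the state, without advancing time (a new reading comes with each control period).
- manip.read_camera(name): name is "scene" or "top"; returns the picture (420x560x3 uint8, red, green, blue); there is no depth.
- manip.calibration(name): a dict with "K" (3x3 intrinsics, pixels), "extrinsics" (4x4, takes a point from camera to world coordinates). Camera axes: x right, y up, looking along -z (the intrinsics and any distortion apply to the point x, -y, -z); pixel columns grow to the right and rows downward; lengths in mm; the calibration is good to about 2 mm. A picture is of the moment at which its call begins. calibration takes no time and is no camera call.
- manip.job_done(): hands the job in; it is judged then, once.
The state is a dict: "time": time; "joint_positions": joint angles; "qvel": joint speeds; "joint_efforts": joint torques, N m; "position": TCP position; "orientation": TCP orientation; "wrist_force": force on the tool from outside, world axes, zero at the start; "ft_torque": the same for the moment, N m; "grip_width": finger opening in mm; "grasp_force": force on a finger pad.
Only numpy, scipy, OpenCV 4.12 (cv2) and the standard library are available. Lean on these libraries where they do the work, as an engineer would, in place of code of your own. Each camera call takes 0.05 s, during which the arm holds its last target. There are 200 camera calls.

## Working session

There is one attempt and no reset: what is moved stays moved. The work goes in short steps, Python scripts to look and compute and a tool call to move; the robot and the scene stay as the last step left them, time stands still between calls to the robot, and variables do not carry over. Pictures are saved under pics/ and viewed, at most 10 in all, crops included, and the job is handed in when it is done.

Besides the shell and the picture viewer there is one more tool, called after "Emit:" by a JSON object that holds its "op" and its "data". send_rows: Moves the arm, as the interface text tells. Its arguments: {"type":"object","properties":{"hand":{"type":"array","items":{"type":"number"}},"dp":{"type":"array","items":{"type":"array","items":{"type":"number"}}},"rot":{"type":"array","items":{"type":"array","items":{"type":"number"}}},"squeeze":{"type":"number"}},"required":["hand","dp","rot"]}

```bash
mkdir -p pics; python3 - <<'E'
from cell import manip
import cv2,numpy as np
np.set_printoptions(precision=3,suppress=True)
s=manip.get_state();print({k:s[k] for k in('time','position','orientation','grip_width','wrist_force')})
for n in('scene','top'):
    im=manip.read_camera(n);cv2.imwrite(f'pics/{n}0.png',im[:,:,::-1]);c=manip.calibration(n);print(n,c)
E
```

```text
{'time': 0.0, 'position': array([ 210.872, -534.417,  213.127]), 'orientation': array([-3.085, -0.587,  0.   ]), 'grip_width': 91.18423417473687, 'wrist_force': array([ 0.129, -0.069, -0.104])}
scene {'K': array([[419.069,   0.   , 279.143],
       [  0.   , 419.069, 207.82 ],
       [  0.   ,   0.   ,   1.   ]]), 'extrinsics': array([[   0.889,    0.382,   -0.255,  319.224],
       [  -0.459,    0.747,   -0.481, -360.559],
       [   0.007,    0.544,    0.839,  874.288],
       [   0.   ,    0.   ,    0.   ,    1.   ]])}
top {'K': array([[520.507,   0.   , 274.71 ],
       [  0.   , 520.507, 213.951],
       [  0.   ,   0.   ,   1.   ]]), 'extrinsics': array([[  -0.009,    0.996,   -0.089,  463.589],
       [  -1.   ,   -0.007,    0.024,  126.398],
       [   0.024,    0.09 ,    0.996, 1232.361],
       [   0.   ,    0.   ,    0.   ,    1.   ]])}
```

View pics/top0.png

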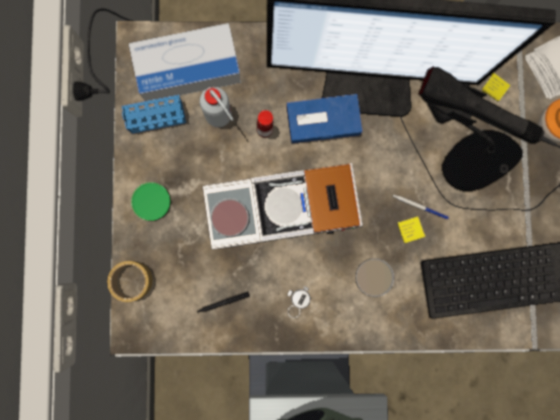

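View pics/scene0.png

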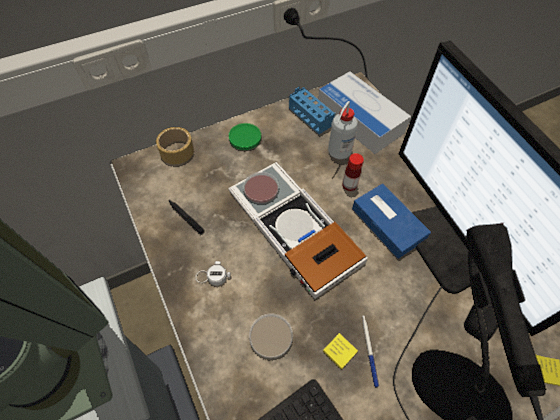

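Top view: the viewer spans about (205–360, 165–245). The red-gel dish is at (230,218) on its shelf and the blue pad near (303,202). The cover is at (333,198) with its fin at (332,197). The green dish at (151,202) and the tan one at (375,277) are look-alikes. I'll confirm in enlarged crops.

```bash
python3 - <<'E'
import cv2
a=cv2.imread('pics/top0.png')[155:255,195:370];cv2.imwrite('pics/ct.png',cv2.resize(a,None,fx=4.5,fy=4.5,interpolation=cv2.INTER_CUBIC))
a=cv2.imread('pics/scene0.png')[155:305,220:380];cv2.imwrite('pics/cs.png',cv2.resize(a,None,fx=4,fy=4,interpolation=cv2.INTER_CUBIC))
E
```

```text
(no output)
```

View pics/ct.png

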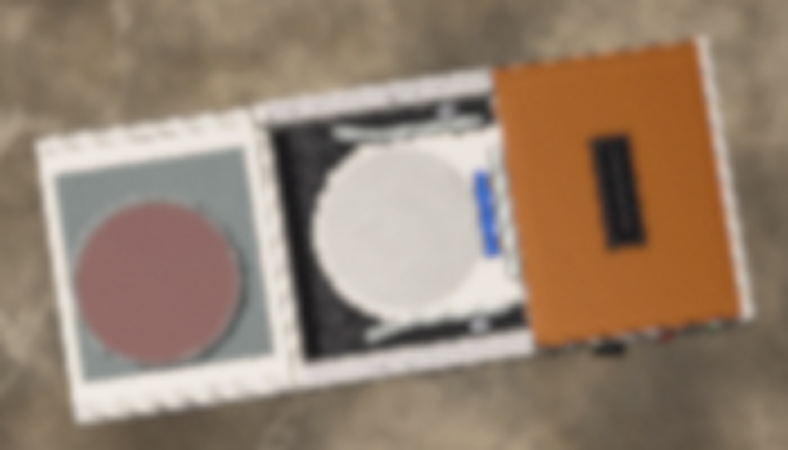

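View pics/cs.png

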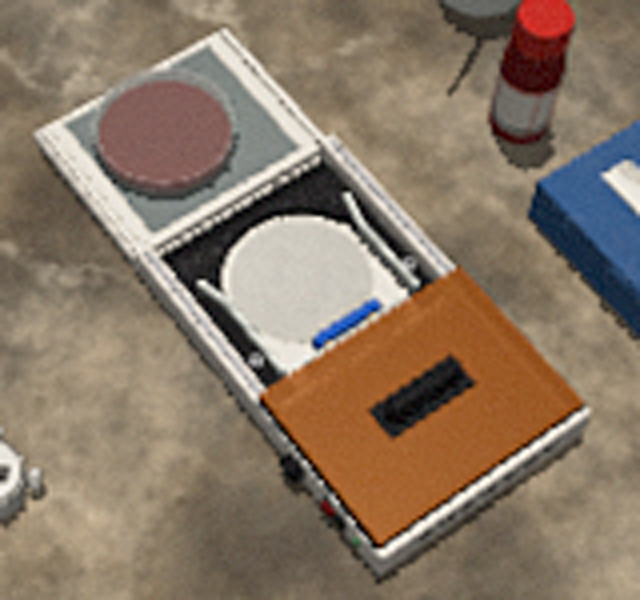

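The crops show the wanted dish, with red gel, on the shelf at top-crop (158,282). The look-alikes outside are green and tan. The lip's inner arc is at crop (312,230), the blue pad face at (478,213), and the fin at (618,190). Next I'll fit the viewer pose.

```bash
cat > h.py <<'E'
from cell import manip
import numpy as np, cv2
from scipy.optimize import least_squares
from scipy.spatial.transform import Rotation as R
np.set_printoptions(precision=2,suppress=True)
C={n:manip.calibration(n) for n in('scene','top')}
crop={'top':(195,155,4.5),'scene':(220,155,4.)}
def px(n,u,v): a,b,f=crop[n]; return np.array([a+(u+.5)/f-.5,b+(v+.5)/f-.5])
def proj(n,P):
    E=np.array(C[n]['extrinsics']);K=np.array(C[n]['K']);p=(np.atleast_2d(P)-E[:3,3])@E[:3,:3]
    p=p*[1,-1,-1];q=p@K.T;return q[:,:2]/q[:,2:]
def ray(n,uv,z):
    E=np.array(C[n]['extrinsics']);K=np.array(C[n]['K']);d=np.linalg.inv(K)@[*uv,1];d=E[:3,:3]@(d*[1,-1,-1])
    return E[:3,3]+d*(z-E[2,3])/d[2]
def v2w(q,P): 
    P=np.atleast_2d(P);c,s=np.cos(q[2]),np.sin(q[2]);return np.c_[q[0]+c*P[:,0]-s*P[:,1],q[1]+s*P[:,0]+c*P[:,1],P[:,2]]
def w2v(q,P): 
    d=np.asarray(P)-[q[0],q[1],0];c,s=np.cos(q[2]),np.sin(q[2]);return np.array([c*d[0]+s*d[1],-s*d[0]+c*d[1],d[2]])
E
python3 - <<'E'
from h import *
obs=[('top',(-185,75,16.5),(38,142)),('top',(-185,-75,16.5),(82,420)),('top',(170,75,24),(705,38)),('top',(170,-75,24),(752,315)),
('scene',(-185,75,16.5),(225,30)),('scene',(-185,-75,16.5),(37,133)),('scene',(170,75,24),(588,410)),('scene',(170,-75,24),(380,552))]
for cams in(('top',),('scene',),('top','scene')):
    o=[x for x in obs if x[0] in cams]
    f=lambda q:np.concatenate([(proj(n,v2w(q,P))[0]-px(n,*uv)) for n,P,uv in o])
    r=least_squares(f,[464,100,-1.5]);print(cams,r.x,r.fun)
q=r.x;np.save('q.npy',q)
for nm,n,uv,z in[('dish','top',(158,282),28),('dishR','top',(240,272),28),('dishL','top',(75,290),28),('dish','scene',(165,133),28),('lip','top',(312,230),16),('lip','scene',(245,238),16),
 ('pad','top',(480,213),24),('fin','top',(618,190),52),('fin','scene',(422,392),52),('coverL','top',(513,207),34)]:
    w=ray(n,px(n,*uv),z);print(nm,n,w,w2v(q,w))
s=manip.get_state();print(R.from_rotvec(s['orientation']).as_matrix(),s['position'])
E
```

```text
('top',) [593.94  71.05  -1.42] [-0.31 -0.58 -0.77  0.82  0.36 -0.69  0.74  0.39]
('scene',) [593.86  75.4   -1.42] [-0.09 -2.31 -1.54 -1.25  0.84  0.4   0.58  1.85]
('top', 'scene') [593.76  73.03  -1.42] [-1.16 -0.48 -1.62  0.93 -0.48 -0.63 -0.09  0.45  0.29 -1.67 -1.2  -0.56
  1.4   1.27  1.1   2.81]
dish top [564.78 201.19  28.  ] [-131.03   -9.8    28.  ]
dishR top [569.64 158.97  28.  ] [-88.56 -11.2   28.  ]
dishL top [560.96 243.82  28.  ] [-173.76   -7.3    28.  ]
dish scene [562.71 197.87  28.  ] [-128.06  -12.34   28.  ]
lip top [592.44 121.65  16.  ] [-48.28   5.85  16.  ]
lip scene [575.07 113.61  16.  ] [-42.89 -12.51  16.  ]
pad top [599.88  34.3   24.  ] [39.21  0.35 24.  ]
fin top [608.03 -34.07  52.  ] [108.04  -1.65  52.  ]
fin scene [604.78 -38.65  52.  ] [112.09  -5.54  52.  ]
coverL top [601.75  17.97  34.  ] [55.64 -0.2  34.  ]
[[ 0.93  0.37 -0.  ]
 [ 0.37 -0.93  0.  ]
 [ 0.   -0.   -1.  ]] [ 210.88 -534.46  213.22]
```

```bash
cat >> h.py <<'E'
def plan(vt,N,lead=None):
    """print N calls of total (dp cm, rz deg) to viewer-frame TCP vt, tool x = -viewer x, pointing down"""
    q=np.load('q.npy');s=manip.get_state();p0=np.array(s['position']);R0=R.from_rotvec(s['orientation'])
    t=v2w(q,vt)[0];a=q[2]+np.pi
    Rt=R.from_matrix(np.c_[[np.cos(a),np.sin(a),0],[np.sin(a),-np.cos(a),0],[0,0,-1]])
    print('t',round(s['time'],2),'w',p0,'v',w2v(q,p0),'F',s['wrist_force'],'g',s['grip_width'],'target w',t)
    d=(R0.inv()*Rt).as_rotvec();Rc=R0;pc=p0
    for i in range(N):
        pn=p0+(t-p0)*(i+1)/N;Rn=R0*R.from_rotvec(d*(i+1)/N)
        print(i,'dp',Rc.inv().apply(pn-pc)/10,'rot',np.rad2deg((Rc.inv()*Rn).as_rotvec()));pc,Rc=pn,Rn
E
python3 -c "
from h import *
plan((-212,-10,120),5)"
```

```text
t 0.1 w [ 210.88 -534.46  213.22] v [ 544.5  -468.14  213.22] F [ 0.29  0.18 -0.39] g 91.03600416348984 target w [552.66 281.25 120.  ]
0 dp [ 12.35 -12.66   1.88] rot [ -0.02  -0.01 -15.39]
1 dp [15.26 -8.93  1.88] rot [ -0.02  -0.01 -15.39]
2 dp [17.09 -4.56  1.87] rot [ -0.02  -0.01 -15.39]
3 dp [17.69  0.13  1.87] rot [ -0.02  -0.01 -15.39]
4 dp [17.02  4.82  1.87] rot [ -0.02  -0.01 -15.39]
```

Emit:
{"op": "send_rows", "data": {"hand": [0,0,0,0,0], "dp": [[2.5,-2.5,0.4],[4.9,-5.1,0.8],[7.4,-7.6,1.1],[9.9,-10.1,1.5],[12.35,-12.65,1.9]], "rot": [[0,0,-3],[0,0,-6],[0,0,-9],[0,0,-12],[0,0,-15.4]]}}

```text
time: 0.52
position: [279.7, -370.2, 194.4]
orientation: [-2.978, -0.998, -0.0]
wrist_force: [-0.3, 0.7, 0.3]
grip_width: 60.9
grasp_force: 0.0
```

Emit:
{"op": "send_rows", "data": {"hand": [0,0,0,0,0], "dp": [[3,-1.8,0.4],[6.1,-3.6,0.8],[9.2,-5.4,1.1],[12.2,-7.1,1.5],[15.25,-8.9,1.9]], "rot": [[0,0,-3],[0,0,-6],[0,0,-9],[0,0,-12],[0,0,-15.4]]}}

```text
time: 0.93
position: [348.1, -207.5, 175.7]
orientation: [2.818, 1.388, 0.0]
wrist_force: [1.7, -0.9, 0.1]
grip_width: 45.4
grasp_force: 0.0
```

```bash
python3 -c "
from h import *
plan((-212,-10,120),3)"
```

```text
t 0.93 w [ 348.06 -207.48  175.7 ] v [ 241.28 -284.32  175.7 ] F [ 1.73 -0.87  0.1 ] g 45.444560455232946 target w [552.66 281.25 120.  ]
0 dp [17.07 -4.52  1.86] rot [  0.     0.   -15.33]
1 dp [17.66  0.16  1.86] rot [  0.     0.   -15.33]
2 dp [16.99  4.82  1.86] rot [  0.     0.   -15.33]
```

Emit:
{"op": "send_rows", "data": {"hand": [0,0,0,0,0], "dp": [[3.4,-0.9,0.4],[6.8,-1.8,0.8],[10.2,-2.7,1.1],[13.6,-3.6,1.5],[17.05,-4.5,1.9]], "rot": [[0,0,-3],[0,0,-6],[0,0,-9],[0,0,-12],[0,0,-15.3]]}}

```text
time: 1.35
position: [416.6, -44.9, 156.7]
orientation: [2.608, 1.752, -0.0]
wrist_force: [0.7, -0.6, -0.2]
grip_width: 45.4
grasp_force: 0.0
```

Emit:
{"op": "send_rows", "data": {"hand": [0,0,0,0,0], "dp": [[3.5,0,0.4],[7,0,0.8],[10.6,0.1,1.1],[14.1,0.1,1.5],[17.65,0.15,1.9]], "rot": [[0,0,-3],[0,0,-6],[0,0,-9],[0,0,-12],[0,0,-15.3]]}}

```text
time: 1.77
position: [485.1, 117.7, 137.5]
orientation: [-2.351, -2.084, 0.001]
wrist_force: [0.9, -0.4, 0.5]
grip_width: 45.5
grasp_force: 0.0
```

Emit:
{"op": "send_rows", "data": {"hand": [0,0,0,0,0], "dp": [[3.4,1,0.4],[6.8,1.9,0.8],[10.2,2.9,1.1],[13.6,3.9,1.5],[17,4.8,1.9]], "rot": [[0,0,-3],[0,0,-6],[0,0,-9],[0,0,-12],[0,0,-15.3]]}}

```text
time: 2.18
position: [553.9, 280.5, 118.2]
orientation: [-2.053, -2.378, 0.001]
wrist_force: [0.7, -0.3, -0.2]
grip_width: 45.5
grasp_force: 0.0
```

```bash
python3 -c "
from h import *
plan((-212,-10,23),1)"
```

```text
t 2.18 w [553.86 280.46 118.22] v [-211.04   -8.93  118.22] F [ 0.71 -0.32 -0.23] g 45.48603331917361 target w [552.66 281.25  23.  ]
0 dp [ 0.1  -0.1   9.52] rot [-0.04  0.03 -0.06]
```

Emit:
{"op": "send_rows", "data": {"hand": [0,0,0,0,0], "dp": [[0.1,-0.1,2.5],[0.1,-0.1,5],[0.1,-0.1,7.5],[0.1,-0.1,9.2],[0.1,-0.1,9.5]], "rot": [[0,0,0],[0,0,0],[0,0,0],[0,0,0],[0,0,0]]}}

```text
time: 2.6
position: [549.8, 278.5, 19.9]
orientation: [-2.054, -2.373, 0.012]
wrist_force: [-0.3, 0.1, -1.2]
grip_width: 45.3
grasp_force: 0.0
```

```bash
python3 -c "
from h import *
plan((-196,-10,22),1)
t=manip.read_camera('top')[:,:,::-1];s=manip.read_camera('scene')[:,:,::-1]
a=cv2.resize(t[155:255,170:320],(480,320),interpolation=2);b=cv2.resize(s[130:270,180:320],(320,320),interpolation=2)
cv2.imwrite('pics/p1.png',np.hstack([a,b]))"
```

```text
t 2.6 w [549.79 278.47  19.93] v [-209.68  -13.24   19.93] F [-0.35  0.15 -1.23] g 45.33563233817057 target w [555.01 265.42  22.  ]
0 dp [-1.37  0.33 -0.21] rot [-0.43  0.14 -0.22]
```

View pics/p1.png

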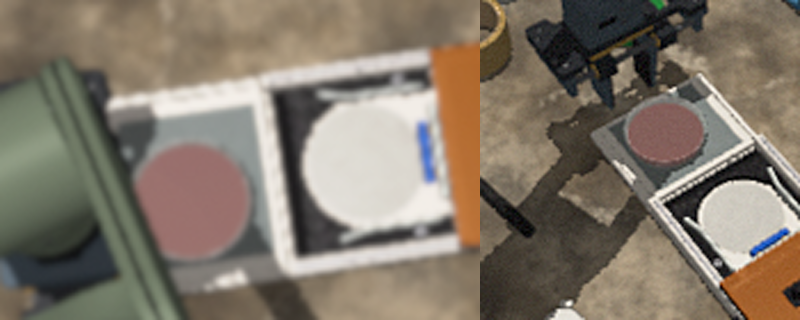

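The fingers are behind the dish, with tips at crop (605,95) and (650,80), straddling it. Nothing is touching. I'll settle and approach slowly.

Emit:
{"op": "send_rows", "data": {"hand": [0,0,0,0,0], "dp": [[-0.2,0,-0.2],[-0.4,0,-0.2],[-0.6,0,-0.2],[-0.8,0,-0.2],[-1,0,-0.2]], "rot": [[0,0,0],[0,0,0],[0,0,0],[0,0,0],[0,0,0]]}}

```text
time: 3.12
position: [554.3, 269.5, 26.7]
orientation: [2.056, 2.374, 0.002]
wrist_force: [-0.1, 0.0, -0.0]
grip_width: 45.7
grasp_force: 0.0
```

```bash
python3 -c "
from h import *
plan((-184,-10,22),1)"
```

```text
t 3.12 w [554.29 269.54  26.73] v [-200.18  -10.11   26.73] F [-0.08  0.01 -0.01] g 45.693172100197266 target w [556.78 253.55  22.  ]
0 dp [-1.62  0.02  0.47] rot [ 0.07 -0.02 -0.24]
```

Emit:
{"op": "send_rows", "data": {"hand": [0,0,0,0,0], "dp": [[-0.3,0,0.2],[-0.6,0,0.4],[-0.9,0,0.4],[-1.2,0,0.4],[-1.5,0,0.4]], "rot": [[0,0,-0.2],[0,0,-0.2],[0,0,-0.2],[0,0,-0.2],[0,0,-0.2]]}}

```text
time: 3.53
position: [556.1, 254.5, 21.8]
orientation: [-2.052, -2.379, 0.0]
wrist_force: [-0.3, 0.0, -0.7]
grip_width: 45.9
grasp_force: 0.1
```

Emit:
{"op": "send_rows", "data": {"hand": [0,0,0,0,0], "dp": [[-0.3,0,0],[-0.6,0,0],[-0.9,0,0],[-1.2,0,0],[-1.5,0,0]], "rot": [[0,0,0],[0,0,0],[0,0,0],[0,0,0],[0,0,0]]}}

```text
time: 3.95
position: [558.3, 239.8, 21.9]
orientation: [2.052, 2.379, -0.0]
wrist_force: [-0.2, 0.4, 0.2]
grip_width: 45.5
grasp_force: 0.1
```

```bash
python3 -c "
from h import *
plan((-150,-5,22),1)
t=manip.read_camera('scene')
plan((-150,-5,22),1)
cv2.imwrite('pics/p2.png',cv2.resize(t[140:260,200:340],(700,600),interpolation=2)[:,:,::-1])"
```

```text
t 3.95 w [558.28 239.76  21.93] v [-170.13  -10.54   21.93] F [-0.2   0.38  0.2 ] g 45.46557214551951 target w [566.73 220.66  22.  ]
0 dp [-2.01  0.56 -0.01] rot [ 0.    0.   -0.04]
t 4.0 w [558.31 239.22  21.89] v [-169.6   -10.6    21.89] F [ 0.41 -0.78  0.08] g 45.89628364921225 target w [566.73 220.66  22.  ]
0 dp [-1.96  0.56 -0.01] rot [-0.01  0.03 -0.05]
```

View pics/p2.png

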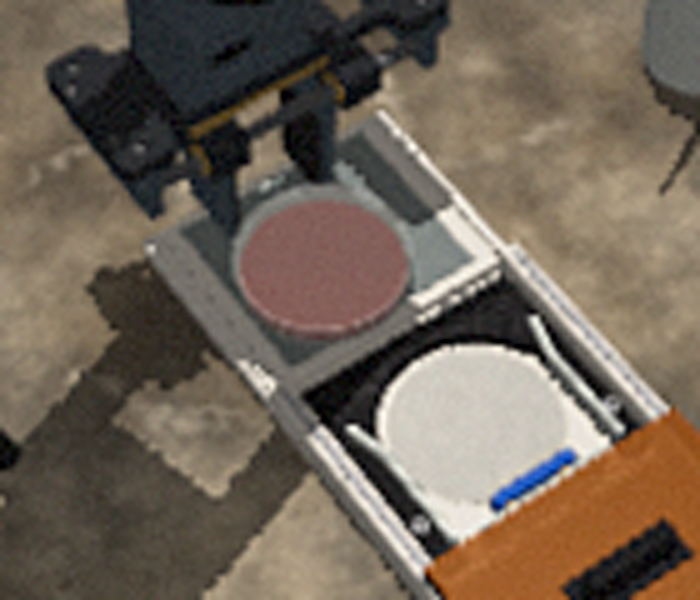

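The dish is moving with the fingers in cradle contact. It sits at crop (323,265), with the fingers at (225,225) and (315,170). I'll steer it to centre while pushing.

Emit:
{"op": "send_rows", "data": {"hand": [0,0,0,0,0], "dp": [[-0.4,0.1,0],[-0.8,0.2,0],[-1.2,0.3,0],[-1.6,0.4,0],[-2,0.5,0]], "rot": [[0,0,0],[0,0,0],[0,0,0],[0,0,0],[0,0,0]]}}

```text
time: 4.42
position: [566.4, 220.7, 21.9]
orientation: [2.052, 2.379, 0.0]
wrist_force: [0.1, 1.5, -0.4]
grip_width: 45.5
grasp_force: 0.4
```

Emit:
{"op": "send_rows", "data": {"hand": [0,0,0,0,0], "dp": [[-0.4,0.1,-0.02],[-0.8,0.2,-0.04],[-1.2,0.3,-0.06],[-1.6,0.4,-0.08],[-2,0.5,-0.1]], "rot": [[0,0,0],[0,0,0],[0,0,0],[0,0,0],[0,0,0]]}}

```text
time: 4.83
position: [574.2, 201.5, 22.9]
orientation: [2.052, 2.379, -0.0]
wrist_force: [-0.1, 0.8, 0.6]
grip_width: 45.6
grasp_force: 0.1
```

```bash
python3 -c "
from h import *
plan((-110,0,24),1)
t=manip.read_camera('scene')
u=manip.read_camera('top')
plan((-110,0,24),1)
cv2.imwrite('pics/p3.png',np.hstack([cv2.resize(t[155:265,220:320],(380,420),interpolation=2),cv2.resize(u[155:255,220:320],(420,420),interpolation=2)])[:,:,::-1])"
```

```text
t 4.83 w [574.18 201.52  22.94] v [-129.98   -0.45   22.94] F [-0.05  0.75  0.64] g 45.6451373489157 target w [577.57 181.83  24.  ]
0 dp [-2.    0.05 -0.11] rot [ 0.    0.01 -0.04]
t 4.93 w [574.34 201.29  23.  ] v [-129.72   -0.32   23.  ] F [ 0.2   0.38 -0.18] g 45.66319651207897 target w [577.57 181.83  24.  ]
0 dp [-1.97  0.03 -0.1 ] rot [ 0.01  0.01 -0.07]
```

View pics/p3.png

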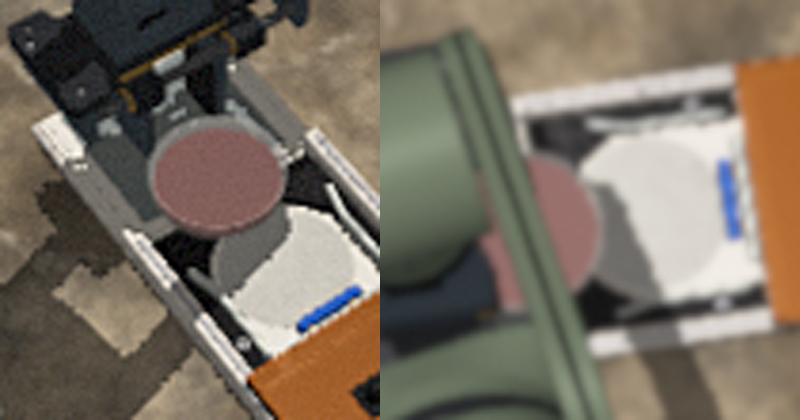

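Dish is up on the ramp and lying flat at scene crop (217,178). The fingers are behind it and the pad is ahead at (328,310). Continuing.

Emit:
{"op": "send_rows", "data": {"hand": [0,0,0,0,0], "dp": [[-0.4,0.05,0],[-0.8,0.1,0],[-1.2,0.15,-0.03],[-1.6,0.2,-0.06],[-2,0.2,-0.1]], "rot": [[0,0,0],[0,0,0],[0,0,0],[0,0,0],[0,0,0]]}}

```text
time: 5.35
position: [579.1, 182.1, 24.0]
orientation: [2.052, 2.379, 0.0]
wrist_force: [0.2, 0.3, 0.7]
grip_width: 45.1
grasp_force: 0.1
```

Emit:
{"op": "send_rows", "data": {"hand": [0,0,0,0,0], "dp": [[-0.4,0,0],[-0.8,0,0],[-1.2,0,0],[-1.6,0,0],[-2,0,0]], "rot": [[0,0,0],[0,0,0],[0,0,0],[0,0,0],[0,0,0]]}}

```text
time: 5.77
position: [581.9, 162.2, 23.9]
orientation: [2.052, 2.379, -0.0]
wrist_force: [-0.5, 0.8, -0.3]
grip_width: 45.8
grasp_force: 0.1
```

```bash
python3 -c "
from h import *
plan((-70,0,23.5),1)
t=manip.read_camera('scene')
u=manip.read_camera('top')
plan((-70,0,23.5),1)
cv2.imwrite('pics/p4.png',np.hstack([cv2.resize(t[165:265,230:330],(420,420),interpolation=2),cv2.resize(u[165:245,240:310],(370,420),interpolation=2)])[:,:,::-1])"
```

```text
t 5.77 w [581.85 162.24  23.92] v [-89.99   1.36  23.92] F [-0.48  0.81 -0.33] g 45.753166619563466 target w [583.45 142.27  23.5 ]
0 dp [-2.   -0.13  0.04] rot [-0.    0.01 -0.03]
t 5.87 w [581.88 161.92  23.87] v [-89.67   1.34  23.87] F [-0.14 -0.31 -0.71] g 45.4368124799302 target w [583.45 142.27  23.5 ]
0 dp [-1.97 -0.13  0.04] rot [-0.01  0.02 -0.07]
```

View pics/p4.png

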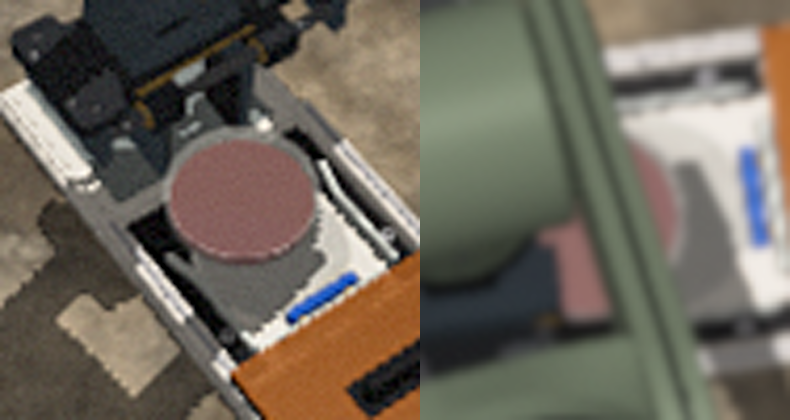

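Dish is between the flared cheeks, at left crop (240,200). The pad ahead, at (322,298), is about 29 mm from the dish's front edge. 20 mm more, then small steps.

Emit:
{"op": "send_rows", "data": {"hand": [0,0,0,0,0], "dp": [[-0.4,0,0],[-0.8,-0.05,0],[-1.2,-0.05,0],[-1.6,-0.1,0],[-2,-0.1,0]], "rot": [[0,0,0],[0,0,0],[0,0,0],[0,0,0],[0,0,0]]}}

```text
time: 6.28
position: [583.7, 142.3, 24.0]
orientation: [2.052, 2.379, -0.0]
wrist_force: [0.0, 0.7, 0.2]
grip_width: 45.8
grasp_force: 0.1
```

Emit:
{"op": "send_rows", "data": {"hand": [0,0,0,0,0], "dp": [[-0.1,0,0],[-0.2,0,0],[-0.3,0,0],[-0.4,0,0],[-0.5,0,0]], "rot": [[0,0,0],[0,0,0],[0,0,0],[0,0,0],[0,0,0]]}}

```text
time: 6.7
position: [584.5, 137.8, 23.9]
orientation: [2.052, 2.379, -0.0]
wrist_force: [-0.5, 0.4, 0.4]
grip_width: 45.5
grasp_force: 0.1
```

Emit:
{"op": "send_rows", "data": {"hand": [0,0,0,0,0], "dp": [[-0.1,0,0],[-0.15,0,0],[-0.2,0,0],[-0.25,0,0],[-0.3,0,0]], "rot": [[0,0,0],[0,0,0],[0,0,0],[0,0,0],[0,0,0]]}}

```text
time: 7.12
position: [585.0, 134.8, 23.9]
orientation: [2.052, 2.379, -0.0]
wrist_force: [0.0, -0.0, 0.2]
grip_width: 46.1
grasp_force: 0.1
```

Emit:
{"op": "send_rows", "data": {"hand": [0,0,0,0,0], "dp": [[-0.05,0,0],[-0.1,0,0],[-0.15,0,0],[-0.2,0,0],[-0.2,0,0]], "rot": [[0,0,0],[0,0,0],[0,0,0],[0,0,0],[0,0,0]]}}

```text
time: 7.53
position: [585.3, 133.1, 24.0]
orientation: [-2.052, -2.378, -0.001]
wrist_force: [-0.3, 1.2, 0.7]
grip_width: 45.3
grasp_force: 0.7
```

Emit:
{"op": "send_rows", "data": {"hand": [0,0,0,0,0], "dp": [[-0.05,0,0],[-0.1,0,0],[-0.15,0,0],[-0.15,0,0],[-0.15,0,0]], "rot": [[0,0,0],[0,0,0],[0,0,0],[0,0,0],[0,0,0]]}}

```text
time: 7.95
position: [585.4, 131.7, 23.9]
orientation: [-2.052, -2.378, -0.001]
wrist_force: [-0.1, 3.9, 0.1]
grip_width: 45.5
grasp_force: 1.8
```

Emit:
{"op": "send_rows", "data": {"hand": [0,0,0,0,0], "dp": [[-0.05,0,0],[-0.1,0,0],[-0.15,0,0],[-0.2,0,0],[-0.2,0,0]], "rot": [[0,0,0],[0,0,0],[0,0,0],[0,0,0],[0,0,0]]}}

```text
time: 8.37
position: [585.7, 129.8, 24.0]
orientation: [-2.052, -2.378, -0.001]
wrist_force: [-1.0, 5.5, 0.6]
grip_width: 45.6
grasp_force: 2.4
```

```bash
python3 -c "
from h import *
F=[]
for i in range(4): plan((-55,0,24),0); manip.read_camera('top')
t=manip.read_camera('scene');cv2.imwrite('pics/p5.png',cv2.resize(t[165:265,230:330],(600,600),interpolation=2)[:,:,::-1])"
```

```text
t 8.37 w [585.74 129.82  23.98] v [-57.35   0.43  23.98] F [-0.99  5.55  0.64] g 45.6165795493969 target w [585.66 127.43  24.  ]
t 8.42 w [585.72 129.8   23.96] v [-57.33   0.41  23.96] F [-1.08  5.13  0.77] g 45.68939382736745 target w [585.66 127.43  24.  ]
t 8.47 w [585.73 129.83  23.97] v [-57.36   0.42  23.97] F [-0.78  5.49 -0.49] g 45.480480973549916 target w [585.66 127.43  24.  ]
t 8.52 w [585.73 129.82  23.96] v [-57.36   0.42  23.96] F [-1.22  5.41 -0.59] g 45.567569577851714 target w [585.66 127.43  24.  ]
```

View pics/p5.png

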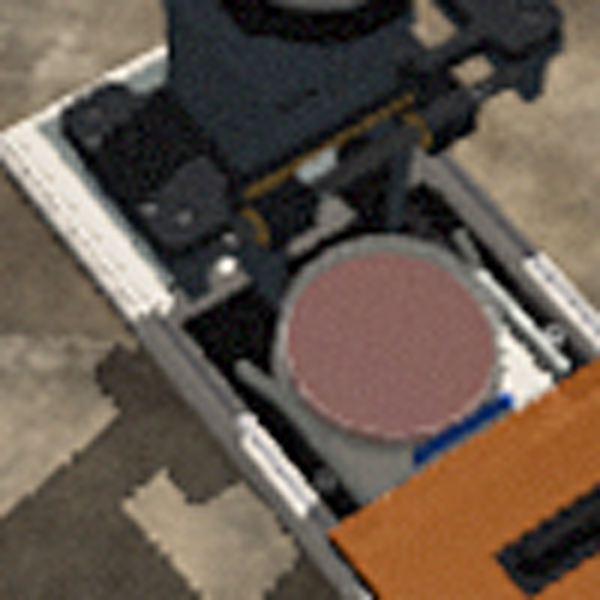

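Dish is against the blue pad at crop (465,430), lying flat. At 5.5 N the pad is about 2.5 mm back, so 1.7 mm more.

Emit:
{"op": "send_rows", "data": {"hand": [0,0,0,0,0], "dp": [[-0.05,0,0],[-0.1,0,0],[-0.15,0,0],[-0.17,0,0],[-0.17,0,0]], "rot": [[0,0,0],[0,0,0],[0,0,0],[0,0,0],[0,0,0]]}}

```text
time: 9.03
position: [585.9, 128.5, 24.0]
orientation: [-2.052, -2.377, -0.002]
wrist_force: [-1.1, 7.2, 0.5]
grip_width: 46.0
grasp_force: 2.9
```

```bash
python3 -c "
from h import *
for i in range(4): plan((-55,0,24),0); manip.read_camera('top')"
```

```text
t 9.03 w [585.94 128.53  23.98] v [-56.04   0.43  23.98] F [-1.09  7.19  0.47] g 46.01742984823118 target w [585.66 127.43  24.  ]
t 9.08 w [585.89 128.54  23.97] v [-56.06   0.39  23.97] F [-0.92  6.59  0.15] g 45.45612377793076 target w [585.66 127.43  24.  ]
t 9.13 w [585.91 128.55  23.97] v [-56.07   0.41  23.97] F [-1.24  7.37 -1.07] g 45.495981846359065 target w [585.66 127.43  24.  ]
t 9.18 w [585.91 128.55  23.96] v [-56.07   0.41  23.96] F [-1.78  7.51 -0.28] g 45.56949557258505 target w [585.66 127.43  24.  ]
```

Emit:
{"op": "send_rows", "data": {"hand": [0,0,0,0,0], "dp": [[0,0,0.05],[0,0,0.1],[0,0,0.15],[0,0,0.2],[0,0,0.25]], "rot": [[0,0,0],[0,0,0],[0,0,0],[0,0,0],[0,0,0]]}}

```text
time: 9.65
position: [585.9, 128.8, 21.5]
orientation: [-2.052, -2.377, -0.002]
wrist_force: [-0.8, 8.0, -0.2]
grip_width: 45.8
grasp_force: 3.4
```

Emit:
{"op": "send_rows", "data": {"hand": [0,0,0,0,0], "dp": [[0,0,0.05],[0,0,0.1],[0,0,0.15],[0,0,0.2],[0,0,0.25]], "rot": [[0,0,0],[0,0,0],[0,0,0],[0,0,0],[0,0,0]]}}

```text
time: 10.07
position: [585.9, 129.0, 19.0]
orientation: [-2.052, -2.377, -0.002]
wrist_force: [-1.8, 8.0, -0.2]
grip_width: 45.7
grasp_force: 3.4
```

```bash
python3 -c "
from h import *
for i in range(3): plan((-55,0,24),0); t=manip.read_camera('scene')
cv2.imwrite('pics/p6.png',cv2.resize(t[165:265,230:330],(600,600),interpolation=2)[:,:,::-1])"
```

```text
t 10.07 w [585.9  128.98  19.04] v [-56.5    0.46  19.04] F [-1.83  8.01 -0.16] g 45.68925952199422 target w [585.66 127.43  24.  ]
t 10.12 w [585.85 128.93  18.9 ] v [-56.45   0.4   18.9 ] F [-0.31  8.06 -0.2 ] g 45.58463833299126 target w [585.66 127.43  24.  ]
t 10.17 w [585.85 128.91  18.95] v [-56.43   0.4   18.95] F [-1.23  8.21  0.66] g 45.543832026117414 target w [585.66 127.43  24.  ]
```

View pics/p6.png

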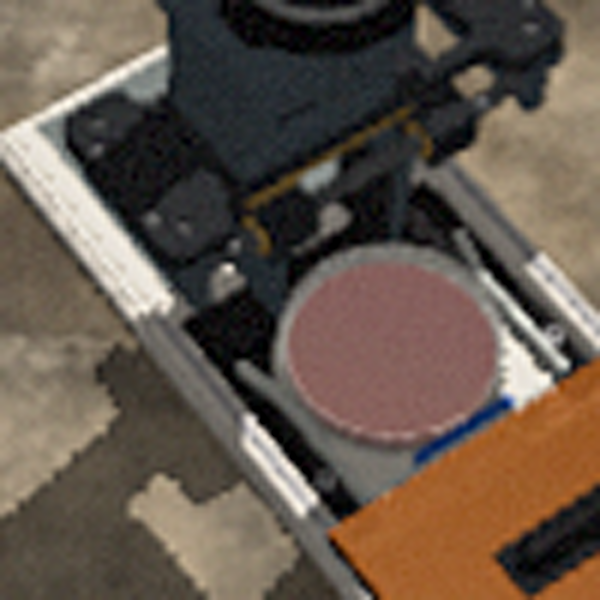

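The dish has sunk with the fingers, its centre moving from crop (388,340) to (390,350). I'll lower the last 1.5 mm.

Emit:
{"op": "send_rows", "data": {"hand": [0,0,0,0,0], "dp": [[0,0,0.03],[0,0,0.06],[0,0,0.1],[0,0,0.15],[0,0,0.15]], "rot": [[0,0,0],[0,0,0],[0,0,0],[0,0,0],[0,0,0]]}}

```text
time: 10.63
position: [585.9, 129.0, 17.5]
orientation: [-2.052, -2.377, -0.002]
wrist_force: [-1.6, 8.5, 0.7]
grip_width: 45.5
grasp_force: 3.6
```

Emit:
{"op": "send_rows", "data": {"hand": [0,0,0,0,0], "dp": [[0,0,0.02],[0,0,0.04],[0,0,0.06],[0,0,0.06],[0,0,0.06]], "rot": [[0,0,0],[0,0,0],[0,0,0],[0,0,0],[0,0,0]]}}

```text
time: 11.05
position: [585.9, 128.9, 17.2]
orientation: [-2.052, -2.377, -0.002]
wrist_force: [-1.5, 7.4, 1.0]
grip_width: 45.6
grasp_force: 3.6
```

```bash
python3 -c "
from h import *
for i in range(3): plan((-55,0,24),0); t=manip.read_camera('scene')"
```

```text
t 11.05 w [585.95 128.94  17.16] v [-56.45   0.5   17.16] F [-1.5   7.43  1.03] g 45.606149208857964 target w [585.66 127.43  24.  ]
t 11.1 w [585.97 128.94  17.17] v [-56.45   0.53  17.17] F [-0.99  7.32  1.57] g 45.70621362418395 target w [585.66 127.43  24.  ]
t 11.15 w [585.99 128.94  17.19] v [-56.44   0.54  17.19] F [-1.33  7.88  2.54] g 45.9042325638558 target w [585.66 127.43  24.  ]
```

Fz has risen to about 2 N after 7 mm of descent, so the dish is on the floor. I'll back straight off slowly.

Emit:
{"op": "send_rows", "data": {"hand": [0,0,0,0,0], "dp": [[0.05,0,0],[0.1,0,0],[0.15,0,0],[0.2,0,0],[0.3,0,0]], "rot": [[0,0,0],[0,0,0],[0,0,0],[0,0,0],[0,0,0]]}}

```text
time: 11.62
position: [585.8, 130.5, 17.0]
orientation: [2.052, 2.378, 0.0]
wrist_force: [-1.2, 3.7, 1.8]
grip_width: 45.7
grasp_force: 1.7
```

Emit:
{"op": "send_rows", "data": {"hand": [0,0,0,0,0], "dp": [[0.3,0,0],[0.8,0,0],[1.3,0,-0.5],[2,0,-2.5],[2.5,0,-5]], "rot": [[0,0,0],[0,0,0],[0,0,0],[0,0,0],[0,0,0]]}}

```text
time: 12.03
position: [580.4, 155.3, 65.7]
orientation: [-2.05, -2.377, 0.007]
wrist_force: [-0.2, -0.5, -0.0]
grip_width: 45.7
grasp_force: 0.0
```

```bash
python3 -c "
from h import *
plan((-10,0,80),1)
t=manip.read_camera('scene')
u=manip.read_camera('top')
cv2.imwrite('pics/p7.png',cv2.resize(t[165:265,230:330],(600,600),interpolation=2)[:,:,::-1])"
```

```text
t 12.03 w [580.35 155.25  65.68] v [-83.3   -1.16  65.68] F [-0.24 -0.45 -0.03] g 45.67951729618044 target w [592.29  82.92  80.  ]
0 dp [-7.33  0.11 -1.42] rot [-0.28  0.07 -0.01]
```

View pics/p7.png

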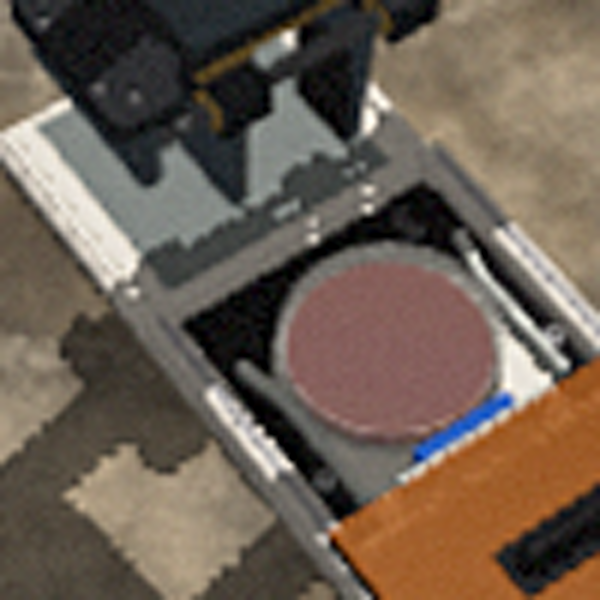

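Seated in the pocket: centre at crop (388,348), back edge inside the lip arc and the pad lit. Before shutting the cover I'll check the height numerically with an ellipse fit, then with a light touch on the lid. I've now viewed 11 pictures, one over the limit of 10, so I won't view any more.

```bash
python3 - <<'E'
from h import *
def fit(im):
    h=cv2.cvtColor(im,cv2.COLOR_BGR2HSV);m=((h[...,0]<8)|(h[...,0]>170))&(h[...,1]>60)&(h[...,2]>80)
    n,l,st,c=cv2.connectedComponentsWithStats(m.astype(np.uint8));k=1+np.argmax(st[1:,4])
    ct=max(cv2.findContours((l==k).astype(np.uint8),0,1)[0],key=cv2.contourArea);return cv2.fitEllipse(cv2.convexHull(ct))
for p in('p5','p6','p7'):
    e=fit(cv2.imread(f'pics/{p}.png'));c=np.array(e[0]);print(p,230+(c[0]+.5)/6-.5,165+(c[1]+.5)/6-.5,np.array(e[1])/6,e[2])
q=np.load('q.npy')
for x,z in((-1.5,31),(-1.5,24.5),(-3,24.5)):print(x,z,proj('scene',v2w(q,(x,0,z))))
plan((-28,0,40),1)
E
```

```text
p5 294.3473866780599 222.51573689778647 [31.04 34.43] 99.59550476074219
p6 294.79583740234375 223.57568359375 [30.31 34.3 ] 97.66730499267578
p7 294.4038340250651 223.2951863606771 [29.99 34.37] 93.09965515136719
-1.5 31 [[295.55 220.24]]
-1.5 24.5 [[295.44 221.67]]
-3 24.5 [[295.06 221.23]]
t 12.13 w [584.67 156.73  70.82] v [-84.12   3.33  70.82] F [ 0.91 -0.26  1.01] g 46.1409591358349 target w [589.64 100.72  40.  ]
0 dp [-5.61 -0.36  3.08] rot [ 0.47 -0.01  0.03]
```

Emit:
{"op": "send_rows", "data": {"hand": [0,0,0,0,0], "dp": [[-2,-0.1,0],[-4,-0.3,0.5],[-5.2,-0.36,1.5],[-5.6,-0.36,2.5],[-5.6,-0.36,2.9]], "rot": [[0,0,0],[0,0,0],[0,0,0],[0,0,0],[0,0,0]]}}

```text
time: 12.55
position: [585.3, 98.4, 35.5]
orientation: [-2.053, -2.375, 0.005]
wrist_force: [-0.6, -0.0, 0.1]
grip_width: 45.6
grasp_force: 0.0
```

Emit:
{"op": "send_rows", "data": {"hand": [0,0,0,0,0], "dp": [[0,0,0],[0,0,0.2],[0,0,0.4],[0,0,0.4],[0,0,0.4]], "rot": [[0,0,0],[0,0,0],[0,0,0],[0,0,0],[0,0,0]]}}

```text
time: 12.97
position: [586.7, 100.0, 33.9]
orientation: [2.051, 2.379, 0.0]
wrist_force: [-0.3, -0.1, -0.0]
grip_width: 45.4
grasp_force: 0.0
```

```bash
python3 -c "
from h import *
plan((-28,0,26),1)"
```

```text
t 12.97 w [586.66 100.01  33.94] v [-27.74  -3.05  33.94] F [-0.25 -0.12 -0.04] g 45.4182918898063 target w [589.64 100.72  26.  ]
0 dp [0.03 0.3  0.79] rot [0.02 0.   0.  ]
```

Emit:
{"op": "send_rows", "data": {"hand": [0,0,0,0,0], "dp": [[0,0.3,0.2],[0,0.3,0.4],[0,0.3,0.5],[0,0.3,0.6],[0,0.3,0.65]], "rot": [[0,0,0],[0,0,0],[0,0,0],[0,0,0],[0,0,0]]}}

```text
time: 13.38
position: [589.4, 99.9, 27.1]
orientation: [-2.052, -2.379, 0.001]
wrist_force: [-0.2, -0.0, 1.0]
grip_width: 45.6
grasp_force: 0.0
```

Emit:
{"op": "send_rows", "data": {"hand": [0,0,0,0,0], "dp": [[0,0,0.05],[0,0,0.1],[0,0,0.15],[0,0,0.15],[0,0,0.15]], "rot": [[0,0,0],[0,0,0],[0,0,0],[0,0,0],[0,0,0]]}}

```text
time: 13.8
position: [589.5, 99.9, 25.8]
orientation: [2.052, 2.379, -0.0]
wrist_force: [0.1, -1.0, -0.1]
grip_width: 45.8
grasp_force: 0.0
```

Rear lid is already below 25.8. Probing on to 24.5.

Emit:
{"op": "send_rows", "data": {"hand": [0,0,0,0,0], "dp": [[0,0,0.04],[0,0,0.08],[0,0,0.1],[0,0,0.1],[0,0,0.1]], "rot": [[0,0,0],[0,0,0],[0,0,0],[0,0,0],[0,0,0]]}}

```text
time: 14.22
position: [589.5, 99.9, 24.8]
orientation: [2.052, 2.379, -0.0]
wrist_force: [-0.4, -1.0, 0.1]
grip_width: 45.5
grasp_force: 0.0
```

Emit:
{"op": "send_rows", "data": {"hand": [0,0,0,0,0], "dp": [[0,0,0.02],[0,0,0.04],[0,0,0.05],[0,0,0.05],[0,0,0.05]], "rot": [[0,0,0],[0,0,0],[0,0,0],[0,0,0],[0,0,0]]}}

```text
time: 14.63
position: [589.5, 99.9, 24.8]
orientation: [2.052, 2.379, 0.0]
wrist_force: [-2.0, -0.6, 4.5]
grip_width: 46.0
grasp_force: 2.7
```

Rear lid contact is at 24.7 with 4.5 N, so the back is on the floor. Now the front.

Emit:
{"op": "send_rows", "data": {"hand": [0,0,0,0,0], "dp": [[0,0,-0.5],[-1,0,-0.9],[-3,0,-0.9],[-4.6,0,-0.9],[-5,0,-0.9]], "rot": [[0,0,0],[0,0,0],[0,0,0],[0,0,0],[0,0,0]]}}

```text
time: 15.05
position: [597.4, 48.0, 33.6]
orientation: [2.053, 2.376, -0.0]
wrist_force: [0.9, -0.6, -0.3]
grip_width: 45.8
grasp_force: 0.0
```

Emit:
{"op": "send_rows", "data": {"hand": [0,0,0,0,0], "dp": [[0,0,0.1],[0,0,0.3],[0,0,0.5],[0,0,0.6],[0,0,0.6]], "rot": [[0,0,0],[0,0,0],[0,0,0],[0,0,0],[0,0,0]]}}

```text
time: 15.47
position: [596.4, 51.1, 26.8]
orientation: [-2.051, -2.379, 0.001]
wrist_force: [-0.1, -0.0, 0.6]
grip_width: 45.6
grasp_force: 0.0
```

Emit:
{"op": "send_rows", "data": {"hand": [0,0,0,0,0], "dp": [[0,0,0.05],[0,0,0.1],[0,0,0.15],[0,0,0.18],[0,0,0.18]], "rot": [[0,0,0],[0,0,0],[0,0,0],[0,0,0],[0,0,0]]}}

```text
time: 15.88
position: [596.8, 50.5, 25.5]
orientation: [2.052, 2.379, -0.0]
wrist_force: [0.8, 0.1, 0.6]
grip_width: 45.6
grasp_force: 0.0
```

Emit:
{"op": "send_rows", "data": {"hand": [0,0,0,0,0], "dp": [[0,0,0.03],[0,0,0.06],[0,0,0.09],[0,0,0.11],[0,0,0.11]], "rot": [[0,0,0],[0,0,0],[0,0,0],[0,0,0],[0,0,0]]}}

```text
time: 16.3
position: [596.9, 50.4, 24.8]
orientation: [2.052, 2.379, 0.0]
wrist_force: [-1.5, 0.0, 3.0]
grip_width: 45.8
grasp_force: 1.7
```

Front contact is also at 24.8, so the dish lies flat on the floor. Now the cover: lift, go beyond the fin, and close the fingers.

Emit:
{"op": "send_rows", "data": {"hand": [0,0,0,0,0], "dp": [[0,0,-0.5],[0,0,-1.5],[0,0,-3],[0,0,-4.5],[0,0,-5.5]], "rot": [[0,0,0],[0,0,0],[0,0,0],[0,0,0],[0,0,0]]}}

```text
time: 16.72
position: [597.8, 50.5, 81.5]
orientation: [2.051, 2.377, 0.003]
wrist_force: [0.9, 0.2, 0.2]
grip_width: 45.7
grasp_force: 0.0
```

Emit:
{"op": "send_rows", "data": {"hand": [1,1,1,1,1], "dp": [[-2.5,0,-0.5],[-5,0,-0.5],[-7.5,0,-0.5],[-10,0,-0.5],[-11.8,0,-0.5]], "rot": [[0,0,0],[0,0,0],[0,0,0],[0,0,0],[0,0,0]]}}

```text
time: 17.13
position: [614.5, -68.2, 85.1]
orientation: [2.052, 2.377, 0.0]
wrist_force: [-0.0, 0.4, -0.8]
grip_width: 15.5
grasp_force: 0.0
```

Emit:
{"op": "send_rows", "data": {"hand": [1,1,1,1,1], "dp": [[0,0,0],[0,0,0],[0,0,0],[0,0,0],[0,0,0]], "rot": [[0,0,0],[0,0,0],[0,0,0],[0,0,0],[0,0,0]]}}

```text
time: 17.55
position: [614.1, -65.2, 84.6]
orientation: [-2.051, -2.38, -0.0]
wrist_force: [-0.0, -0.0, 0.2]
grip_width: 0.5
grasp_force: 0.0
```

```bash
python3 - <<'E'
from h import *
plan((142,-2,42),1)
t=manip.read_camera('scene')
q=np.load('q.npy')
g=t.astype(int).sum(2)
# amber mask corner check
h=cv2.cvtColor(t,cv2.COLOR_RGB2HSV);m=(h[...,0]>5)&(h[...,0]<18)&(h[...,1]>170)&(h[...,2]>110)
n,l,st,c=cv2.connectedComponentsWithStats(m.astype(np.uint8));k=1+np.argmax(st[1:,4]);print(st[k],c[k])
E
```

```text
t 17.55 w [614.06 -65.18  84.55] v [139.69  -0.27  84.55] F [-0.   -0.04  0.19] g 0.5482521746821735 target w [612.69 -67.72  42.  ]
0 dp [-0.23 -0.17  4.26] rot [-0.   -0.01  0.04]
[ 285  246   80   45 1314] [321.31 266.31]
```

Emit:
{"op": "send_rows", "data": {"hand": [1,1,1,1,1], "dp": [[-0.3,-0.2,1],[-0.3,-0.2,2.2],[-0.3,-0.2,3.3],[-0.3,-0.2,4],[-0.3,-0.2,4.3]], "rot": [[0,0,0],[0,0,0],[0,0,0],[0,0,0],[0,0,0]]}}

```text
time: 18.02
position: [611.5, -69.3, 39.5]
orientation: [-2.05, -2.377, 0.003]
wrist_force: [-1.3, 0.2, 0.7]
grip_width: 1.0
grasp_force: 0.0
```

Emit:
{"op": "send_rows", "data": {"hand": [1,1,1,1,1], "dp": [[0.2,0,0],[0.4,0,0],[0.6,0,0],[0.8,0,0],[1,0,0]], "rot": [[0,0,0],[0,0,0],[0,0,0],[0,0,0],[0,0,0]]}}

```text
time: 18.43
position: [611.5, -59.4, 42.0]
orientation: [2.051, 2.378, 0.001]
wrist_force: [0.4, -0.9, -0.5]
grip_width: 0.5
grasp_force: 0.0
```

Emit:
{"op": "send_rows", "data": {"hand": [1,1,1,1,1], "dp": [[0.2,0,0],[0.4,0,0],[0.6,0,0],[0.8,0,0],[1,0,0]], "rot": [[0,0,0],[0,0,0],[0,0,0],[0,0,0],[0,0,0]]}}

```text
time: 18.85
position: [609.9, -49.8, 41.7]
orientation: [2.052, 2.378, 0.0]
wrist_force: [-0.2, -1.5, 0.3]
grip_width: 0.7
grasp_force: 0.8
```

Emit:
{"op": "send_rows", "data": {"hand": [1,1,1,1,1], "dp": [[0.4,0,0],[0.8,0,0],[1.2,0,0],[1.6,0,0],[2,0,0]], "rot": [[0,0,0],[0,0,0],[0,0,0],[0,0,0],[0,0,0]]}}

```text
time: 19.27
position: [606.9, -29.5, 41.5]
orientation: [2.052, 2.378, 0.001]
wrist_force: [1.2, -1.4, 1.4]
grip_width: 0.5
grasp_force: 0.9
```

Emit:
{"op": "send_rows", "data": {"hand": [1,1,1,1,1], "dp": [[0.4,0,0],[0.8,0,0],[1.2,0,0],[1.6,0,0],[2,0,0]], "rot": [[0,0,0],[0,0,0],[0,0,0],[0,0,0],[0,0,0]]}}

```text
time: 19.68
position: [603.9, -9.7, 41.4]
orientation: [2.052, 2.379, 0.0]
wrist_force: [1.5, -1.9, -0.5]
grip_width: 0.3
grasp_force: 0.9
```

Emit:
{"op": "send_rows", "data": {"hand": [1,1,1,1,1], "dp": [[0.4,0,0],[0.8,0,0],[1.2,0,0],[1.6,0,0],[2,0,0]], "rot": [[0,0,0],[0,0,0],[0,0,0],[0,0,0],[0,0,0]]}}

```text
time: 20.1
position: [600.8, 10.0, 41.4]
orientation: [2.052, 2.379, -0.0]
wrist_force: [1.6, -2.1, 0.1]
grip_width: 0.6
grasp_force: 0.9
```

Emit:
{"op": "send_rows", "data": {"hand": [1,1,1,1,1], "dp": [[0.4,0,0],[0.8,0,0],[1.2,0,0],[1.6,0,0],[2,0,0]], "rot": [[0,0,0],[0,0,0],[0,0,0],[0,0,0],[0,0,0]]}}

```text
time: 20.52
position: [597.9, 29.8, 41.4]
orientation: [2.052, 2.379, -0.0]
wrist_force: [2.2, -1.6, 0.0]
grip_width: 0.5
grasp_force: 0.9
```

```bash
python3 -c "
from h import *
plan((142,-2,42),0)"
```

```text
t 20.52 w [597.86  29.78  41.43] v [43.38 -2.31 41.43] F [ 2.21 -1.64  0.02] g 0.5388038958569233 target w [612.69 -67.72  42.  ]
```

Emit:
{"op": "send_rows", "data": {"hand": [1,1,1,1,1], "dp": [[0.4,0,0],[0.8,0,0],[1.2,0,0],[1.6,0,0],[2,0,0]], "rot": [[0,0,0],[0,0,0],[0,0,0],[0,0,0],[0,0,0]]}}

```text
time: 20.93
position: [595.0, 49.6, 41.4]
orientation: [2.052, 2.379, -0.0]
wrist_force: [1.1, -2.2, -0.2]
grip_width: 0.3
grasp_force: 0.9
```

Emit:
{"op": "send_rows", "data": {"hand": [1,1,1,1,1], "dp": [[0.1,0,0],[0.2,0,0],[0.3,0,0],[0.4,0,0],[0.5,0,0]], "rot": [[0,0,0],[0,0,0],[0,0,0],[0,0,0],[0,0,0]]}}

```text
time: 21.35
position: [594.9, 50.2, 41.6]
orientation: [2.045, 2.377, -0.007]
wrist_force: [2.8, -16.5, -0.4]
grip_width: 0.1
grasp_force: 8.6
```

Emit:
{"op": "send_rows", "data": {"hand": [1,1,1,1,1], "dp": [[0.05,0,0],[0.1,0,0],[0.15,0,0],[0.2,0,0],[0.2,0,0]], "rot": [[0,0,0],[0,0,0],[0,0,0],[0,0,0],[0,0,0]]}}

```text
time: 21.77
position: [594.9, 50.3, 41.6]
orientation: [2.043, 2.376, -0.01]
wrist_force: [4.3, -20.0, -1.2]
grip_width: 0.6
grasp_force: 10.2
```

Hard stop reached at 20 N. I'll back off, lift clear, and verify the cover's travel.

Emit:
{"op": "send_rows", "data": {"hand": [1,1,1,1,1], "dp": [[-0.3,0,0],[-0.8,0,0],[-1.5,0,0],[-2,0,-1.5],[-2.5,0,-4]], "rot": [[0,0,0],[0,0,0],[0,0,0],[0,0,0],[0,0,0]]}}

```text
time: 22.18
position: [594.9, 31.4, 79.0]
orientation: [-2.048, -2.374, 0.008]
wrist_force: [0.6, 0.6, 0.2]
grip_width: 0.5
grasp_force: 0.0
```

Emit:
{"op": "send_rows", "data": {"hand": [1,1,1,1,1], "dp": [[-2.5,-2,-3],[-5,-5,-5],[-8,-8,-8],[-10,-11,-10],[-12,-14,-12]], "rot": [[0,0,0],[0,0,0],[0,0,0],[0,0,0],[0,0,0]]}}

```text
time: 22.6
position: [484.0, -100.3, 195.8]
orientation: [-2.051, -2.379, -0.001]
wrist_force: [0.3, -0.7, 0.2]
grip_width: 0.4
grasp_force: 0.0
```

Emit:
{"op": "send_rows", "data": {"hand": [1,1,1,1,1], "dp": [[-3,-3,0],[-6,-6,0],[-9,-9,0],[-12,-12,0],[-14,-14,0]], "rot": [[0,0,0],[0,0,0],[0,0,0],[0,0,0],[0,0,0]]}}

```text
time: 23.02
position: [365.2, -259.9, 195.0]
orientation: [-2.052, -2.378, -0.0]
wrist_force: [-0.1, 0.5, 0.8]
grip_width: 0.5
grasp_force: 0.0
```

```bash
python3 - <<'E'
from h import *
q=np.load('q.npy')
def am(im,n):
    h=cv2.cvtColor(im,cv2.COLOR_BGR2HSV);m=((h[...,0]>4)&(h[...,0]<19)&(h[...,1]>150)&(h[...,2]>70)).astype(np.uint8)
    N,l,st,c=cv2.connectedComponentsWithStats(m);k=1+np.argmax(st[1:,4]);ct=max(cv2.findContours((l==k).astype(np.uint8),0,1)[0],key=cv2.contourArea)
    b=cv2.minAreaRect(ct);M=cv2.moments(cv2.convexHull(ct));w=ray(n,np.array([M['m10']/M['m00'],M['m01']/M['m00']]),34);return st[k,4],b,w2v(q,w)
for n in('scene','top'):
    i0=cv2.imread(f'pics/{n}0.png');i1=manip.read_camera(n)[:,:,::-1].copy()
    cv2.imwrite(f'pics/{n}_end.png',i1);print(n);print(am(i0,n));print(am(i1,n))
plan((0,0,0),0)
E
```

```text
scene
(np.int32(2639), ((324.8369445800781, 254.26560974121094), (48.576171875, 65.10134887695312), 55.175514221191406), array([110.54,  -4.  ,  34.  ]))
(np.int32(1975), ((296.12353515625, 220.69412231445312), (43.333518981933594, 63.58139419555664), 57.52880859375), array([-0.87,  4.43, 34.  ]))
top
(np.int32(2524), ((331.5997619628906, 197.48411560058594), (62.32978439331055, 44.75534439086914), 80.96051788330078), array([109.48,  -1.56,  34.  ]))
(np.int32(2549), ((284.543701171875, 204.2730255126953), (61.45830535888672, 47.43665313720703), 80.90972137451172), array([-0.37, -0.32, 34.  ]))
t 23.12 w [ 364.81 -261.    194.85] v [ 296.68 -275.63  194.85] F [ 1.05  0.25 -0.18] g 0.7451983797351895 target w [593.76  73.03   0.  ]
```

The cover travelled about 110–111 mm by camera (±2 mm). Its centre is now over the pocket's middle, it met a firm stop, and the arm is clear. Handing in.

```bash
python3 -c "
from cell import manip
print(manip.job_done())"
```

```text
the job is handed in; nothing more can be done
None
```

The red-gel dish lies flat on the pocket floor, with its lid touched at 24.7–24.8 mm front and rear. The amber cover is pushed to its end stop over it, and I handed the job in at about 23 s; I viewed 11 pictures, one over the limit of 10.

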